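Refit the grid floor of a test chamber and lock its latch

ROBOT

A 6-joint arm with a two-finger parallel gripper is mounted at the origin on the work surface. World frame = base frame: x ahead of the robot, y to its left, z up, the work surface at z = 0. Lengths are in m, angles in rad, forces in N, time in s.
With the tool pointing down it reaches from about 0.325 to 0.85 m from the base axis. Payload 4.4 kg.
Tool frame: the origin (TCP) lies at the very end of the fingers, on their centre line; the grasp point (between the pads) lies 19 mm behind it (env.grip_depth is the distance from the TCP to the grasp point, in m); y points along the fingers, z is the direction in which the jaws open and shut, and the axes are right-handed (so a half turn about y gives the same grasp; the last joint's range is limited). The gripper opens to 94 mm and grips with 3 to 60 N. Pads are 16 mm wide; open, the fingers measure 119 mm over their backs; the gripper's body (75 mm by 177 mm) begins 78 mm behind the grasp point.
Start: joints at [1.196, 0.207, 1.542, -0, 1.393, -0.15], TCP at [0.128, 0.561, 0.205] pointing down, gripper open.
Joint ranges: [-2.73, 2.73], [-0.86, 2.22], [0.23, 2.46], [-1.11, 4.25], [0.08, 2.63], [-2.82, 2.82]. Speed limits (rad/s): [2.79, 2.79, 3.14, 3.14, 3.14, 3.14].

INTERFACE

Orientations are given as a rotation vector (axis times angle).
In Python, from rig import telemetry, eyes, order, env gives the robot as it stands. The module is installed in compiled form; this text tells all that it offers.
- The arm moves only by the tool jog_arm, never from a script. Its argument "targets" is text: rows parted by semicolons, each of 5 numbers parted by spaces: the finger opening in cm, from 0 to 9.4, then the shift along the tool's x, y, z in cm, then the turn about the tool's y in degrees. In form: grip dx dy dz roll; .... A call has 1 to 8 rows; each row shifts and turns the commanded pose from where the row before left it, along the tool's axes as they then stand; what a row does not reach is not made up. A row lasts 1/8 s, in which the tool goes at most 62.5 mm and 10.7 degrees, less where a joint would pass 70% of its speed; a pose out of reach is approached as far as the arm can. A call with a gripper value outside its range is refused whole. The fingers move at their own pace and stop on an object; the grip force is fixed at half the most. Time passes only in rows, so rows that do not move let the fingers close. It gives the time, the measured TCP pose, the force and the opening at its end, in the units of the state.
- telemetry.get_state(): the state, without advancing time (a new reading comes with each control period).
- eyes.get_image(name): name is "side" or "top" or "wrist"; returns a dict with "img" (480x640x3 uint8, red, green, blue), "depth" (480x640 float32, m along the optical axis (not along the pixel's ray), 0 where there is no reading), "intrinsics" (3x3 intrinsics, pixels), "rvec" (rotation vector, rad) and "tvec" (3), from world to camera coordinates, as OpenCV has them; the wrist camera has in their place "T_tool_cam" (4x4, takes a point from camera to tool coordinates, whose origin is the TCP and whose axes are the tool frame's). Camera axes: x right, y down, z forward; pixel columns grow to the right and rows downward; lengths in m; the calibration is good to about 2 mm. A picture is of the moment at which its call begins: read the wrist's pose just before it.
- order.close_job(): hands the job in, once; it reports no verdict.
The state is a dict: "time": time; "joints": joint angles; "joint_velocities": joint speeds; "joint_efforts": joint torques, N m; "position": TCP position; "tool_rot": TCP orientation; "force": force on the tool from outside, world axes, zero at the start; "wrist_torque": the same for the moment, N m; "grip_width": finger opening in m.
Only numpy, scipy, OpenCV 4.12 (cv2) and the standard library are available. Lean on these libraries where they do the work, as an engineer would, in place of code of your own. Each camera call takes 0.05 s, during which the arm holds its last target. There are 200 camera calls.

TASK

Slide the grid-floor tray into its floor unit until it meets the contacts, then push the latch lever round its quarter turn so that its hook draws the tray fully home, and lean on the lever until it is firm against its end stop. Do not force the tray or the lever (keep each push under 25 N), leave the other things on the bench where they are, and let go at the end.

Things in the scene. Friction and masses are not known exactly. Their poses are not given: they have to be found in the camera images.
- base: Floor unit of a test chamber, fixed: grey plate 8 mm thick (x -70 to 235, y -105 to 110 mm) with two metal channels, 40 mm tall, for the grid-floor tray and a black contact block, 51 mm tall, at the far end. Origin: on the table under the centre of the tray's front face when the tray is home. x: the way the tray slides in (away from the robot), y left, z up.
- contacts (a joint): Travel (m) of the white sprung contact strip in front of the contact block. It meets the tray's rear edge 6 mm short of home and pushes back with 4.5 N at first, 13.5 N at home (reading 0.006). Pushed in and let go, the tray springs back to about 6 mm short of home or stays a little further in; only the latch's hook draws it home and keeps it there.
- tray: The loose grid-floor tray: a frame 180 mm long (x), 150 wide, 20 tall, 0.4 to 0.75 kg, with thin steel rods across it. Origin: centre of its front face, underside (14 mm above the table). Axes as the floor unit's; home at x = 0, y = 0 there. Starts 45 to 75 mm short of home, in the channels, which rub with 1 to 3 N.
- tray_front (a point): Centre of the bare metal front face of the tray, half-way up its front bar (150 mm wide, 12 mm thick, 14 to 34 mm above the table). Push here to slide the tray in. Home: x = 0, y = 0, z = 24 mm in the floor unit's frame.
- tray_pin (a point): Upright steel pin, 8 mm across, on an ear at the left end of the tray's front bar; this point is its top, 50 mm above the table, 88 mm left of the front's centre. The latch's hook takes hold of it if the tray stands no more than 7 mm short of home; otherwise the hook strikes it and jams.
- lever_pivot (a point): Fixed point on the upright axis of the latch lever, at the height of the middle of the grip (62 mm above the table): x = 28, y = 88 mm in the floor unit's frame. Its yaw is the latch plate's, which sits up to 4 degrees askew of the floor unit either way; the end stop goes with it. A steel hook, top 51 mm above the table, turns with the lever within 42 mm of this axis.
- lever_grip (a point): Middle of the lever's black grip, 85 mm from the pivot: a level bar 66 mm long, 20 wide, 16 tall (54 to 70 mm above the table), its outer end 110 mm from the pivot, on a flat arm 14 mm wide. Moves with the lever; its own -x axis points from the pivot outwards along the grip.
- lever (a joint): Lever angle (rad), anticlockwise from above: 0 open (grip along the latch plate's -x, towards the robot), 1.571 at the end stop (across the tray's front, -y). Starts at 0 to 0.12, stays where left. Takes 1 to 9 N at the grip to turn, most from 0.7 to 1.3; at the stop it climbs steeply. Firm on the stop is 10 N or more; above 25 N the latch is strained.
- dispenser: Bystander: pellet dispenser module, a 70 x 62 x 70 mm metal box with a clear hopper on top (120 mm tall). Origin under its centre. Leave it alone.
- poke: Bystander: nose-poke module, an 82 x 70 mm metal panel on a 40 mm tall black box. Origin under its centre. Leave it alone.
- meter: Bystander: grey hand-held multimeter, 150 x 75 x 40 mm, lying flat. Origin under its centre. Leave it alone.
- driver: Bystander: screwdriver lying flat. Origin near its middle. Leave it alone.
- brush: Bystander: cleaning brush lying flat. Origin near its middle. Leave it alone.
- jar: Bystander: white pellet jar, 70 mm across, 100 mm tall. Origin under its centre. Leave it alone.
- parts_tin: Bystander: open tin with four compartments, 130 x 90 x 28 mm. Origin under its centre. Leave it alone.
Things that resemble listed ones, but are neither listed nor needed, are in the scene too. Leave any purple or yellow look-alike of the tray alone.

How it is judged:
By the outcome, as a careful person would: the job done as asked, in the order asked, and still so for the second after the job is handed in, with the robot touching nothing.
It also fails if it takes over 64 s, if anything falls off the work surface, if the arm or the gripper's body presses on something with over 40 N, if the wrist force passes 120 N, or if a joint passes its speed limit or range.

## Working session

There is one attempt and no reset: what is moved stays moved. The work goes in short steps, Python scripts to look and compute and a tool call to move; the robot and the scene stay as the last step left them, time stands still between calls to the robot, and variables do not carry over. Pictures are saved under pics/ and viewed, about 8 in all and at most 12, crops included, and the job is handed in when it is done.

Besides the shell and the picture viewer there is one more tool, called as a command line: name --argument value ..., lists and objects as JSON in quotes. jog_arm: Moves the arm, as the interface text tells. Its arguments: {"type":"object","properties":{"targets":{"type":"string"}},"required":["targets"]}

```bash
mkdir -p pics; cat > h.py <<'E'
import numpy as np, cv2
from scipy.spatial.transform import Rotation as R
from rig import telemetry, eyes, order, env
def cam(name):
    s=telemetry.get_state(); d=eyes.get_image(name); K=np.array(d["intrinsics"])
    if name=="wrist":
        T=np.eye(4);T[:3,:3]=R.from_rotvec(s["tool_rot"]).as_matrix();T[:3,3]=s["position"]
        T=T@np.array(d["T_tool_cam"]); Rcw=T[:3,:3]; c=T[:3,3]
    else:
        Rwc=R.from_rotvec(np.ravel(d["rvec"])).as_matrix(); Rcw=Rwc.T; c=-Rcw@np.ravel(d["tvec"])
    return d["img"],d["depth"],K,Rcw,c
def ray(K,Rcw,c,u,v,z):
    r=Rcw@np.linalg.inv(K)@np.array([u,v,1.]); return c+r*(z-c[2])/r[2]
def proj(K,Rcw,c,p):
    q=K@(Rcw.T@(np.array(p)-c)); return q[:2]/q[2]
def dpt(K,Rcw,c,D,u,v):
    return c+Rcw@(np.linalg.inv(K)@np.array([u,v,1.])*D[int(v),int(u)])
def save(n,img): cv2.imwrite(f"pics/{n}.png",img[:,:,::-1])
E
python3 - <<'E'
from h import *
s=telemetry.get_state(); print(s["time"],s["position"],s["tool_rot"],R.from_rotvec(s["tool_rot"]).as_matrix().round(3))
for n in("top","side"):
    a=cam(n); save(n+"0",a[0]); np.savez(n+"0.npz",img=a[0],D=a[1],K=a[2],R=a[3],c=a[4]); print(n,a[4],a[2][0,0])
E
```

```text
0.0 [0.12788966 0.55978874 0.204299  ] [-1.56573856  0.17696674 -0.17606458] [[ 0.975 -0.001  0.223]
 [-0.223 -0.002  0.975]
 [-0.    -1.    -0.002]]
top [ 0.32569839 -0.00594472  1.23962905] 547.0356989691793
side [-0.08858234 -1.07259285  0.76726011] 605.0388907175484
```

View pics/top0.png

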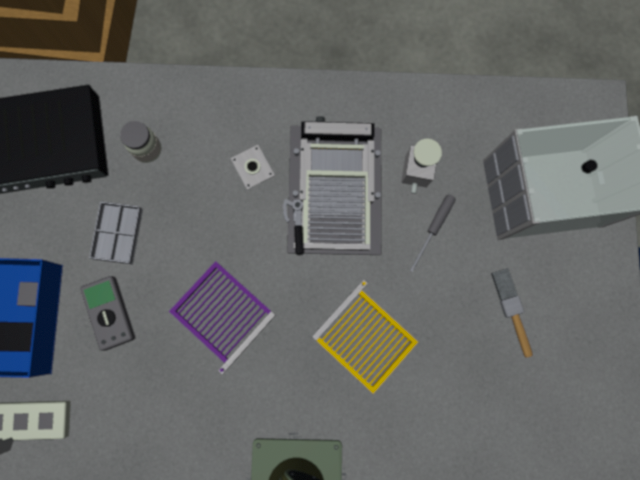

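View pics/side0.png

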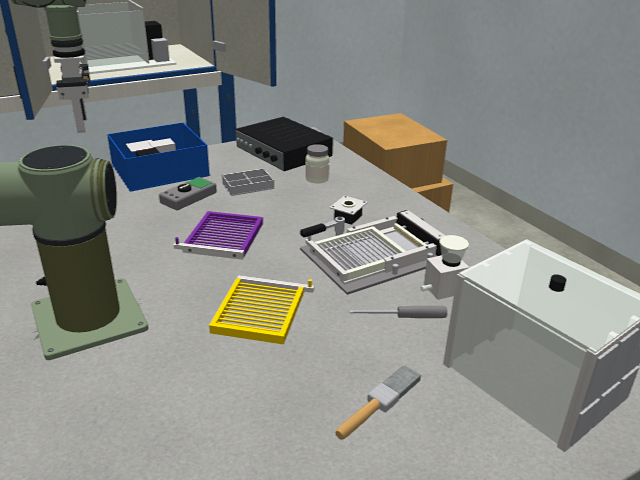

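The tray in the floor unit is at top (336,205), with its lever grip at (299,240). The purple (222,315) and yellow (366,337) frames are look-alikes, so I choose the cream/steel tray in the grey unit and check it in a close crop.

```bash
python3 - <<'E'
from h import *
f=np.load("top0.npz"); im=f["img"]; K,Rc,c=f["K"],f["R"],f["c"]
cr=im[110:265,270:400]; cr=cv2.resize(cr,None,fx=3.8,fy=3.8,interpolation=cv2.INTER_CUBIC); save("crop1",cr)
print(Rc.round(3))
for n,u,v,z in[("plateFL",289,253,.008),("plateFR",381,253,.008),("blkL",303,122,.051),("gripEnd",299,254,.062)]: print(n,ray(K,Rc,c,u,v,z).round(4))
g=f["D"]; print([dpt(K,Rc,c,g,u,v).round(3) for u,v in[(299,240),(336,247),(336,130)]])
E
```

```text
[[ 0.024 -0.985  0.169]
 [-0.999 -0.027 -0.02 ]
 [ 0.025 -0.168 -0.985]]
plateFL [0.5012 0.0297 0.008 ]
plateFR [ 0.5069 -0.1798  0.008 ]
blkL [0.7983 0.0062 0.051 ]
gripEnd [0.4919 0.0064 0.062 ]
[array([0.521, 0.007, 0.07 ]), array([ 0.514, -0.075,  0.036]), array([ 0.781, -0.07 ,  0.054])]
```

View pics/crop1.png

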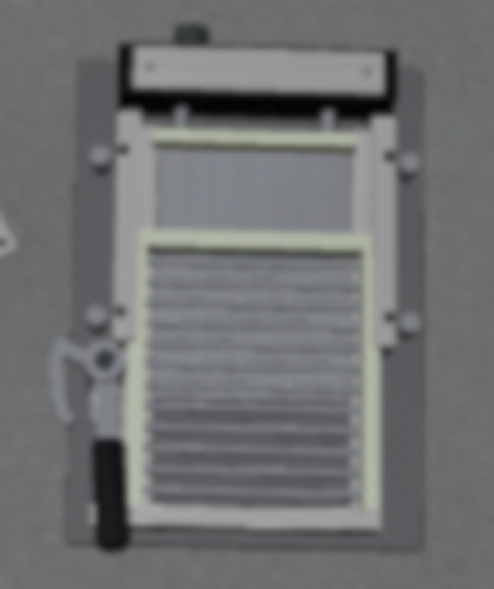

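The crop confirms it: the cream frame with its bare front bar (crop row 517) is partly in the channels, and the black grip is at crop (110,500), left of the front. Next I move above it for a wrist view.

jog_arm --targets "0 2 -2 -4 -7.2; 0 2.5 -2 -5 -7.2; 0 2.7 -1.5 -5.05 0; 0 2.7 -1.5 -5.05 0; 0 2.7 -1.5 -5.05 0; 0 2.7 -1.5 -5.05 0; 0 2.7 -1.5 -5.05 0; 0 2.7 -1.5 -5.05 0"

```text
time: 1.1
position: [0.3289, 0.1646, 0.3357]
tool_rot: [-1.571, -0.021, 0.021]
force: [0.7, 1.2, 0.9]
grip_width: 0.0175
```

jog_arm --targets "0 2.7 -1.5 -5.05 0; 0 2.7 -1.5 -5.05 0; 0 2.7 -1.5 -5.05 0; 0 2.0 -1.5 -5.05 0; 0 0 0 0 0; 0 0 0 0 0"

```text
time: 1.85
position: [0.4345, -0.0326, 0.3947]
tool_rot: [-1.57, -0.019, 0.022]
force: [0.1, -0.1, -0.3]
grip_width: 0.0004
```

```bash
python3 - <<'E'
from h import *
s=telemetry.get_state(); print(s["time"],s["position"],s["joint_velocities"],R.from_rotvec(s["tool_rot"]).as_matrix().round(3))
a=cam("wrist"); save("w1",a[0]); np.savez("w1.npz",img=a[0],D=a[1],K=a[2],R=a[3],c=a[4]); print(a[2],a[4],a[3].round(3))
E
```

```text
1.85 [ 0.43451982 -0.03262271  0.39474529] [ 0.02953512 -0.01718143  0.01264674 -0.00185346  0.00043215 -0.00369341] [[ 1.    -0.002 -0.026]
 [ 0.026  0.001  1.   ]
 [-0.001 -1.     0.001]]
[[386.43781357   0.         323.95526698]
 [  0.         386.43781357 232.56430538]
 [  0.           0.           1.        ]] [ 0.35958006 -0.03513337  0.57530513] [[-0.027  0.966  0.259]
 [ 1.     0.025  0.009]
 [ 0.002  0.259 -0.966]]
```

View pics/w1.png

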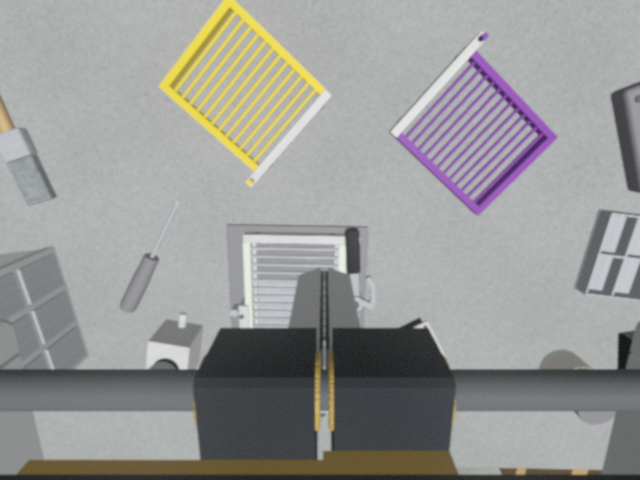

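The wrist view shows the unit's front: plate corners (228,226) and (367,227), front bar at row 240, grip at (352,250). The fingers hide the rest, so I sidestep left and lower for a closer measurement.

jog_arm --targets "0 3.7 3.1 3.1 0; 0 3.7 3.1 3.1 0; 0 3.7 3.1 3.1 0; 0 3.7 3.1 3.1 0; 0 0 0 0 0; 0 0 0 0 0"

```text
time: 2.65
position: [0.5788, 0.096, 0.2718]
tool_rot: [-1.571, -0.022, 0.023]
force: [0.1, 0.1, 0.4]
grip_width: 0.0003
```

```bash
python3 - <<'E'
from h import *
s=telemetry.get_state(); print(s["time"],s["position"],s["force"])
a=cam("wrist"); np.savez("w2.npz",img=a[0],D=a[1],K=a[2],R=a[3],c=a[4])
save("w2",cv2.resize(a[0][100:400,20:340],None,fx=2.4,fy=2.0,interpolation=cv2.INTER_CUBIC))
E
```

```text
2.65 [0.57875677 0.09595666 0.27175604] [0.06571124 0.11433707 0.39292549]
```

View pics/w2.png

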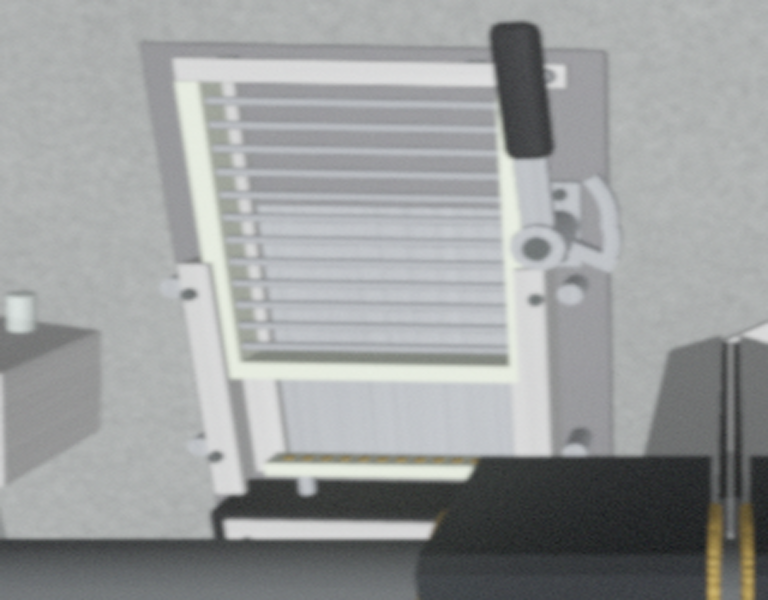

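```bash
cat > m.py <<'E'
from h import *
f=np.load("w2.npz"); K,Rc,c,D=f["K"],f["R"],f["c"],f["D"]
g=lambda u,v,z:ray(K,Rc,c,20+u/2.4,100+v/2.0,z)
d=lambda u,v:dpt(K,Rc,c,D,20+u/2.4,100+v/2.0)
P=dict(plateR=(142,42,.008),plateL=(608,50,.008),barR=(173,58,.034),earL=(566,66,.034),barM=(330,62,.034),pivot=(537,248,.06),gripEnd=(515,23,.066),gripIn=(530,157,.066),blkfrontR=(215,505,.051),chR=(178,263,.04),chRfar=(217,494,.04),chL=(549,268,.04))
for n,(u,v,z) in P.items(): print(n,g(u,v,z).round(4),"depth",d(u,v+4).round(4))
a,b=g(*P["plateR"]),g(*P["plateL"]); e=b-a; print("len",np.linalg.norm(e),"yaw",np.degrees(np.arctan2(-e[0],e[1])))
a,b=g(*P["barR"]),g(*P["earL"]); e=b-a; print("bar",np.linalg.norm(e),"yaw",np.degrees(np.arctan2(-e[0],e[1])))
a,b=g(*P["chR"]),g(*P["chRfar"]); e=b-a; print("ch",np.linalg.norm(e),"yaw",np.degrees(np.arctan2(e[1],e[0])))
# lever grip mask
im=f["img"][100:185,215:255]; m=(im.max(2)<60).astype(np.uint8); m=cv2.morphologyEx(m,cv2.MORPH_OPEN,np.ones((3,3)))
ct=max(cv2.findContours(m,0,2)[0],key=cv2.contourArea)+[[215,100]]; ct=ct[:,0,:]
w=np.array([ray(K,Rc,c,u,v,.068)[:2] for u,v in ct],np.float32); r=cv2.minAreaRect(w*1000); print("grip",r)
vx,vy,x,y=cv2.fitLine(w,cv2.DIST_L2,0,.01,.01).ravel(); print("axis deg",np.degrees(np.arctan2(vy,vx)),x,y)
E
python3 m.py
```

```text
plateR [ 0.5036 -0.1768  0.008 ] depth [ 0.5058 -0.1763  0.0093]
plateL [0.5016 0.0375 0.008 ] depth [0.5037 0.0365 0.0006]
barR [ 0.5113 -0.1486  0.034 ] depth [ 0.5133 -0.1488  0.0341]
earL [0.5103 0.0224 0.034 ] depth [0.5124 0.0224 0.034 ]
barM [ 0.5113 -0.0804  0.034 ] depth [ 0.5133 -0.08    0.0356]
pivot [0.6024 0.0127 0.06  ] depth [0.6009 0.0156 0.0745]
gripEnd [0.4905 0.0079 0.066 ] depth [0.4924 0.0085 0.0692]
gripIn [0.5542 0.0122 0.066 ] depth [0.556  0.0125 0.0678]
blkfrontR [ 0.7647 -0.1503  0.051 ] depth [ 0.7691 -0.1522  0.0484]
chR [ 0.6209 -0.1567  0.04  ] depth [ 0.6232 -0.157   0.04  ]
chRfar [ 0.7644 -0.1551  0.04  ] depth [ 0.7869 -0.1741  0.009 ]
chL [0.6187 0.0138 0.04  ] depth [0.6242 0.0116 0.0287]
len 0.2143317155880622 yaw 0.5496019253084498
bar 0.17100565591923586 yaw 0.3303521827631401
ch 0.1434980641503674 yaw 0.6151486992953781Traceback (most recent call last):
  File "m.py", line 12, in <module>
    ct=max(cv2.findContours(m,0,2)[0],key=cv2.contourArea)+[[215,100]]; ct=ct[:,0,:]
       ~~~^^^^^^^^^^^^^^^^^^^^^^^^^^^^^^^^^^^^^^^^^^^^^^^^
ValueError: max() iterable argument is empty
```

The measurements hang together:

| Quantity | Measured | Expected |
|---|---|---|
| Plate width | 214 mm | 215 mm |
| Plate yaw | 0.5° | – |
| Home origin | about (.5726, -.0716) | – |
| Tray front | x .511, 61 mm short of home | 45 to 75 mm short |
| Pivot | about (.600, .0165) | – |
| Grip end | 110 mm from pivot, lever about 4° | 110 mm, 0 to 0.12 rad |

Next I go in front of the tray.

jog_arm --targets "0 -2.4 2.8 -3.3 1; 0 -2.4 2.8 -3.3 0; 0 -2.4 2.8 -3.3 0; 0 -2.4 2.8 -3.3 0; 0 -2.4 2.8 -3.3 0; 0 0 0 0 0; 0 0 0 0 0"

```text
time: 3.58
position: [0.4631, -0.0721, 0.1338]
tool_rot: [-1.572, -0.01, 0.003]
force: [0.2, -0.5, -0.1]
grip_width: 0.0005
```

jog_arm --targets "0 0 5 0 0; 0 0 5 0 0; 0 0 1.3 0 0; 0 1 0 0 0; 0 1 0 0 0; 0 0.6 0 0 0; 0 0 0 0 0; 0 0 0 0 0"

```text
time: 4.58
position: [0.4878, -0.0714, 0.0187]
tool_rot: [-1.571, -0.007, 0.007]
force: [-0.1, -1.2, -0.6]
grip_width: 0.0003
```

jog_arm --targets "0 0.8 0 0 0; 0 0.6 0 0 0; 0 0.6 0 0 0; 0 0.6 0 0 0; 0 0.6 0 0 0; 0 0.6 0 0 0; 0 0 0 0 0; 0 0 0 0 0"

```text
time: 5.58
position: [0.5262, -0.0711, 0.0186]
tool_rot: [-1.571, -0.008, 0.006]
force: [0.2, 0.4, 0.1]
grip_width: 0.0005
```

jog_arm --targets "0 0.5 0 0 0; 0 0.5 0 0 0; 0 0.5 0 0 0; 0 0.5 0 0 0; 0 0.3 0 0 0"

```text
time: 6.2
position: [0.5491, -0.0708, 0.0184]
tool_rot: [-1.571, -0.007, 0.007]
force: [-2.8, 0.6, 0.6]
grip_width: 0.0003
```

jog_arm --targets "0 0.2 0 0 0; 0 0.2 0 0 0; 0 0.2 0 0 0; 0 0.2 0 0 0; 0 0.2 0 0 0"

```text
time: 6.82
position: [0.5562, -0.0706, 0.0182]
tool_rot: [-1.57, -0.003, 0.012]
force: [-8.2, -0.9, 5.2]
grip_width: 0.0004
```

jog_arm --targets "0 0.1 0 0 0; 0 0.1 0 0 0; 0 0.1 0 0 0; 0 0 0 0 0"

```text
time: 7.32
position: [0.5577, -0.0705, 0.018]
tool_rot: [-1.57, -0.0, 0.015]
force: [-10.0, -0.8, 7.9]
grip_width: 0.0006
```

jog_arm --targets "0 -1 0 0 0; 0 -3 0 0 0; 0 -1 -5 0 0; 0 0 -6 0 0; 0 0 -6 0 0; 0 1.5 -4 4 0; 0 2.5 -4 4.5 0; 0 2.5 0 4.5 0"

```text
time: 8.32
position: [0.5786, 0.0586, 0.2727]
tool_rot: [-1.571, -0.017, -0.003]
force: [-0.1, -0.6, -0.4]
grip_width: 0.0003
```

jog_arm --targets "0 0.5 0 4 0; 0 0 0 0 0; 0 0 0 0 0; 0 0 0 0 0"

```text
time: 8.82
position: [0.5792, 0.0965, 0.2669]
tool_rot: [-1.571, -0.006, 0.006]
force: [0.9, 0.4, 0.3]
grip_width: 0.0006
```

```bash
python3 - <<'E'
from h import *
s=telemetry.get_state(); print(s["time"],s["position"],s["tool_rot"],s["force"],s["joints"])
a=cam("wrist"); np.savez("w3.npz",img=a[0],D=a[1],K=a[2],R=a[3],c=a[4])
save("w3",cv2.resize(a[0][100:400,20:340],None,fx=2.4,fy=2.0,interpolation=cv2.INTER_CUBIC))
E
```

```text
8.825 [0.57924502 0.09648453 0.26685673] [-1.57101963 -0.00628981  0.00558716] [0.89061948 0.3886404  0.3192403 ] [ 1.78697330e-02  1.92083592e-01  1.43212974e+00 -2.38111971e-04
  1.51693533e+00 -1.56047471e+00]
```

View pics/w3.png

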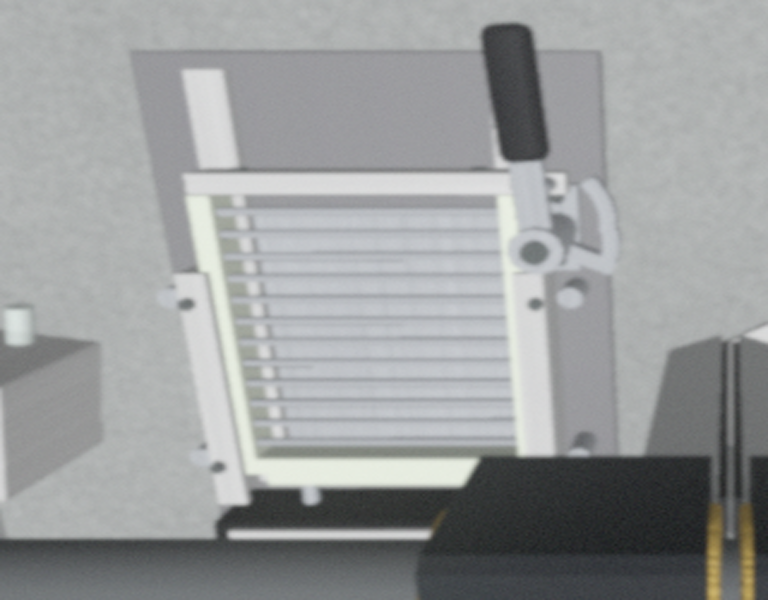

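The tray front is now at crop row 173 (ends (185,174) and (566,174)), with the lever untouched. I check the gap to home numerically.

```bash
python3 - <<'E'
from h import *
f=np.load("w3.npz"); K,Rc,c,D=f["K"],f["R"],f["c"],f["D"]
g=lambda u,v,z:ray(K,Rc,c,20+u/2.4,100+v/2.0,z)
for n,(u,v,z) in dict(plR=(132,51,.008),plL=(602,51,.008),barR=(185,174,.034),barM=(345,173,.034),earL=(566,173,.034),gripEndL=(483,30,.07),gripEndR=(529,27,.07),gripInL=(502,160,.07),gripInR=(549,156,.07),piv=(535,250,.0745)).items(): print(n,g(u,v,z).round(4))
E
```

```text
plR [ 0.5034 -0.1769  0.008 ]
plL [0.5017 0.0376 0.008 ]
barR [ 0.567  -0.1472  0.034 ]
barM [ 0.5658 -0.0756  0.034 ]
earL [0.565  0.0232 0.034 ]
gripEndL [ 4.929e-01 -3.000e-04  7.000e-02]
gripEndR [0.4914 0.0177 0.07  ]
gripInL [0.5536 0.0037 0.07  ]
gripInR [0.5515 0.0229 0.07  ]
piv [0.5976 0.016  0.0745]
```

That gives about 6 mm short, as the springs allow, within the hook's 7 mm. Next, turn the tool a quarter so joint 6 has room, and come down left of the grip.

jog_arm --targets "0 0 1.8 0 10.7; 0 0 1.8 0 10.7; 0 0 1.8 0 10.7; 0 0 1.8 0 10.7; 0 0 1.8 0 10.7; 0 0 1.8 0 10.7; 0 0 1.8 0 10.7; 0 0 1.8 0 10.7"

```text
time: 9.88
position: [0.5793, 0.0965, 0.1224]
tool_rot: [-1.245, 1.151, -1.152]
force: [-0.5, -0.4, -0.1]
grip_width: -0.0001
```

jog_arm --targets "0 2.1 0 -3.5 0; 0 2.1 0 -3.5 0; 0 0 3 0 0; 0 0 0 0 0; 0 0 0 0 0"

```text
time: 10.5
position: [0.5138, 0.0493, 0.0936]
tool_rot: [-1.247, 1.145, -1.147]
force: [0.1, 0.3, 0.1]
grip_width: 0.0006
```

```bash
python3 - <<'E'
from h import *
s=telemetry.get_state(); print(s["time"],s["position"],s["force"],s["joints"]);print(R.from_rotvec(s["tool_rot"]).as_matrix().round(3))
E
```

```text
10.5 [0.51383788 0.04934453 0.0935784 ] [0.09975636 0.26399926 0.06639593] [-7.20658106e-02  2.05584329e-01  1.79257054e+00  4.67952578e-05
  1.14226333e+00 -1.57194629e-01]
[[ 0.085  0.001  0.996]
 [-0.996 -0.     0.085]
 [ 0.    -1.     0.001]]
```

jog_arm --targets "0 0 3.7 0 0; 0 1.0 0 0 0; 0 0.7 0 0 0; 0 0.3 0 0 0; 0 0.2 0 0 0; 0 0 0 0 0"

```text
time: 11.25
position: [0.5153, 0.0277, 0.0564]
tool_rot: [-1.248, 1.145, -1.146]
force: [0.3, 0.5, -0.7]
grip_width: 0.0002
```

Now start along the arc, 5° per row.

jog_arm --targets "0 0.75 0 -0.12 -5; 0 0.75 0 -0.12 -5; 0 0.75 0 -0.12 -5; 0 0.75 0 -0.12 -5"

```text
time: 11.75
position: [0.5163, -0.0021, 0.0558]
tool_rot: [-1.385, 0.881, -0.88]
force: [0.1, 0.3, 0.2]
grip_width: 0.0007
```

jog_arm --targets "0 0.75 0 -0.12 -5; 0 0.75 0 -0.12 -5"

```text
time: 12.0
position: [0.5208, -0.0165, 0.0557]
tool_rot: [-1.439, 0.748, -0.746]
force: [-1.5, 1.6, 0.7]
grip_width: 0.0007
```

```bash
python3 - <<'E'
from h import *
a=cam("side"); u,v=proj(*a[2:],[.53,-.02,.06]).astype(int); save("s2",cv2.resize(a[0][v-70:v+70,u-90:u+90],None,fx=4,fy=4,interpolation=cv2.INTER_CUBIC)); print(u,v)
print(telemetry.get_state()["force"])
E
```

```text
321 236
[-0.79328463 -0.74093121  0.03869804]
```

View pics/s2.png

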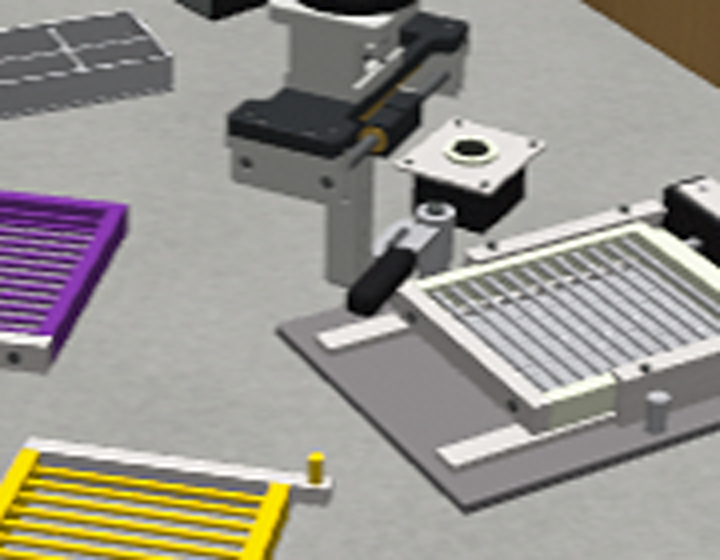

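The side crop shows the grip at (380,278) following the finger and turning inwards, with the tray still in place. Continuing.

jog_arm --targets "0 0.75 0 -0.12 -5; 0 0.75 0 -0.12 -5; 0 0.75 0 -0.12 -5"

```text
time: 12.42
position: [0.5318, -0.0353, 0.0556]
tool_rot: [-1.5, 0.549, -0.543]
force: [-2.6, 2.9, 3.9]
grip_width: 0.0006
```

jog_arm --targets "0 0.75 0 -0.12 -5; 0 0.75 0 -0.12 -5; 0 0.75 0 -0.12 -5"

```text
time: 12.8
position: [0.5465, -0.0504, 0.0553]
tool_rot: [-1.542, 0.347, -0.336]
force: [-6.7, 3.8, 4.5]
grip_width: 0.0003
```

jog_arm --targets "0 0.75 0 -0.12 -5; 0 0.75 0 -0.12 -5"

```text
time: 13.05
position: [0.5585, -0.0584, 0.0551]
tool_rot: [-1.56, 0.212, -0.198]
force: [-6.1, 1.9, 3.9]
grip_width: 0.0001
```

jog_arm --targets "0 0.75 0 -0.12 -5; 0 0.45 0 -0.07 -3; 0 0 0 0 0"

```text
time: 13.42
position: [0.5726, -0.0641, 0.0552]
tool_rot: [-1.568, 0.1, -0.096]
force: [-2.2, 2.0, -0.7]
grip_width: 0.0004
```

jog_arm --targets "0 0.3 0 -0.03 -2; 0 0.2 0 -0.02 -1; 0 0 0 0 0"

```text
time: 13.8
position: [0.578, -0.0655, 0.0553]
tool_rot: [-1.57, 0.057, -0.055]
force: [-2.8, 0.9, -1.7]
grip_width: 0.0004
```

jog_arm --targets "0 0.2 0 -0.01 -1; 0 0 0 0 0"

```text
time: 14.05
position: [0.5783, -0.0657, 0.0553]
tool_rot: [-1.57, 0.046, -0.038]
force: [-6.6, 0.0, 2.0]
grip_width: 0.0002
```

It is on the stop; now lean in small steps.

jog_arm --targets "0 0.2 0 0 0; 0 0 0 0 0"

```text
time: 14.3
position: [0.5784, -0.0658, 0.0552]
tool_rot: [-1.57, 0.049, -0.034]
force: [-11.5, 0.9, 5.1]
grip_width: 0.0003
```

jog_arm --targets "0 0.1 0 0 0; 0 0 0 0 0"

```text
time: 14.55
position: [0.5785, -0.0657, 0.0552]
tool_rot: [-1.57, 0.05, -0.032]
force: [-13.9, 0.4, 6.9]
grip_width: 0.0001
```

jog_arm --targets "0 0.1 0 0 0; 0 0 0 0 0; 0 0 0 0 0; 0 0 0 0 0"

```text
time: 15.05
position: [0.5785, -0.0657, 0.0552]
tool_rot: [-1.57, 0.052, -0.031]
force: [-15.9, -0.7, 8.1]
grip_width: 0.0004
```

jog_arm --targets "0 -0.3 0 0 0; 0 -0.6 0 0 0; 0 -2 0 0 0; 0 -2 -2 0 0; 0 0 -6 0 0; 0 0 -6 0 0; 0 0 -6 3 0; 0 2 0 4 0"

```text
time: 16.05
position: [0.5645, 0.0024, 0.2606]
tool_rot: [-1.573, 0.03, -0.059]
force: [0.4, -0.0, -0.1]
grip_width: 0.0005
```

jog_arm --targets "0 2.5 0 4 0; 0 2.5 0 4 0; 0 0 0 1.2 4; 0 0 0 0 0; 0 0 0 0 0; 0 0 0 0 0"

```text
time: 16.8
position: [0.6142, 0.0915, 0.2521]
tool_rot: [-1.569, 0.097, -0.098]
force: [0.1, 0.7, 0.5]
grip_width: 0.0001
```

```bash
python3 - <<'E'
from h import *
s=telemetry.get_state(); print(s["time"],s["position"],s["tool_rot"],s["force"])
a=cam("wrist"); np.savez("w4.npz",img=a[0],D=a[1],K=a[2],R=a[3],c=a[4])
save("w4",cv2.resize(a[0][100:400,20:340],None,fx=2.4,fy=2.0,interpolation=cv2.INTER_CUBIC))
E
```

```text
16.8 [0.61420509 0.09152446 0.25212328] [-1.56861454  0.09672715 -0.0984706 ] [0.12370183 0.6938217  0.54559227]
```

View pics/w4.png

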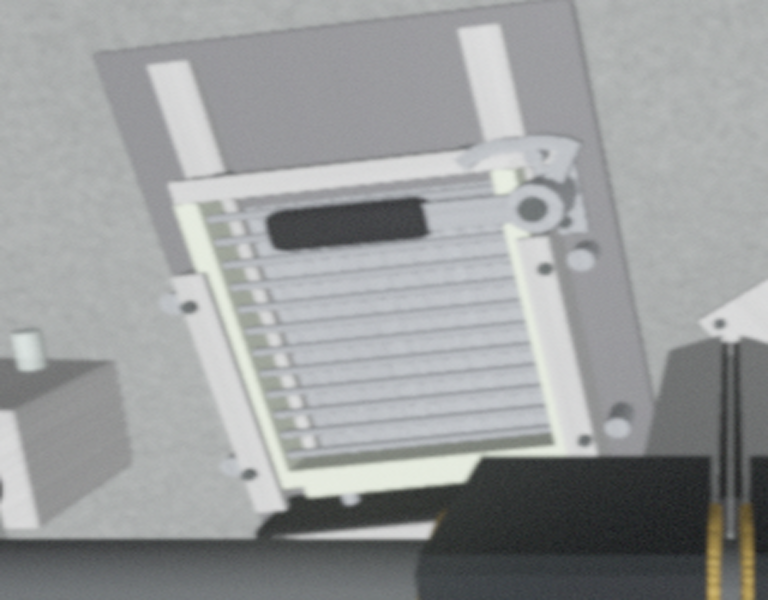

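The lever lies across the tray front (grip (270–425,225)), and the hook at (520,150) is round the pin. Quick numeric check, then hand in.

```bash
python3 - <<'E'
from h import *
f=np.load("w4.npz"); K,Rc,c=f["K"],f["R"],f["c"]
g=lambda u,v,z:ray(K,Rc,c,20+u/2.4,100+v/2.0,z)[:2]
P={n:g(*p) for n,p in dict(plR=(95,54,.008),plL=(572,0,.008),barR=(169,185,.034),barL=(460,152,.034),gO=(269,231,.07),gI=(427,217,.07)).items()}
e=P["plL"]-P["plR"]; L=np.linalg.norm(e); e/=L; n=np.array([e[1],-e[0]])
print("plate",L,"yaw",np.degrees(np.arctan2(-e[0],e[1])))
for k in("barR","barL"): print(k,"from home mm",((P[k]-P["plR"])@n-.07)*1000)
d=P["gO"]-P["gI"]; print("grip len",np.linalg.norm(d),"lever rel unit deg",np.degrees(np.arccos(d@-n/np.linalg.norm(d))))
E
```

```text
plate 0.21342326732905056 yaw 0.2142831288268591
barR from home mm -0.09256374028135395
barL from home mm -0.8590191639642614
grip len 0.06413866131359143 lever rel unit deg 88.82070436751009
```

The tray reads home to within 1 mm, and the lever is at the stop (88.8°, within the plate's skew). The arm is clear.

```bash
python3 -c "
from h import *
print(order.close_job())"
```

```text
the job is handed in; nothing more can be done
None
```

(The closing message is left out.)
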